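Switch on the cup warmer under the mug

ROBOT

A 7-joint arm with a two-finger parallel gripper is mounted at the origin on a cart in front of the work surface, level with it; the furniture and walls round the work are solid. World frame = base frame: x ahead of the robot, y to its left, z up, the work surface at z = 0. Lengths are in m, angles in rad, forces in N, time in s.
With the tool pointing down it reaches from about 0.425 to 0.825 m from the base axis. Payload 3.6 kg.
Tool frame: the origin (TCP) lies where the fingers leave the gripper's body, on its centre line; the fingertips stand 73 mm ahead of it and the grasp point (between the pads) lies 54 mm ahead of it; z points along the fingers, y is the line along which they close (so a half turn about z gives the same grasp; the last joint's range is limited). The gripper opens to 85 mm and grips with 20 to 120 N. Pads are 22 mm wide; open, the fingers measure 114 mm over their backs; the gripper's body (76 mm by 85 mm) begins 54 mm behind the grasp point. The pads swing forward as they close: fully open they stand 13 mm farther back than shut.
Start: joints at [-1.325, 0.615, -0.013, 1.423, 0.008, 1.103, -0.04], TCP at [0.175, 0.626, 0.304] pointing down, gripper open.
Joint ranges: [-3.12, 3.12], [-0.3, 2.06], [-1.34, 1.32], [0.26, 2.42], [-1.36, 4.5], [0.01, 1.98], [-2.84, 2.84]. Speed limits (rad/s): [2.79, 2.79, 3.14, 3.14, 3.14, 3.14, 3.14].

INTERFACE

Orientations are given as a unit quaternion [x, y, z, w].
In Python, from station import arm, snapshot, camera_info, ticket gives the robot as it stands. Calls block until the motion is done:
- arm.movep(position, orientation): joint-space move of the TCP to a pose.
- arm.line_to(position, velocity=0.15, ori=None): straight line of the TCP; ori=None keeps the orientation; velocity is the mean speed in m/s.
- arm.move_j(angles): joint-space move.
- arm.move_gripper(opening, effort=None): opening from 0.0 (shut) to 1.0 (fully open); effort is the grip in N (None keeps the last); returns when the fingers have stopped.
- arm.pause(seconds).
- arm.ik(position, orientation): joint angles nearest the present ones, or None.
- snapshot(name): name is "side" or "top" or "wrist"; returns the picture (480x640x3 uint8, blue, green, red); there is no depth.
- camera_info(name): a dict with "fx", "fy", "cx", "cy" (pixels), "dist_coeffs" ([k1, k2, p1, p2, k3] as OpenCV has them; the pictures are not rectified), "R" (3x3) and "t" (3): a world point X has camera coordinates R X + t; the wrist camera has in their place "T_tool_cam" (4x4, takes a point from camera to tool coordinates, whose origin is the TCP and whose axes are the flange's). Camera axes: x right, y down, z forward; pixel columns grow to the right and rows downward; lengths in m; the calibration is good to about 2 mm. A picture is of the moment at which its call begins: read the wrist's pose just before it. camera_info takes no time and is no camera call.
A pose or a line that the arm cannot do raises arm.MotionError and nothing moves.
- ticket.finish_job(): hands the job in; it is judged then, once.
Readings, each from a call of its own:
- arm.read_time(): time.
- arm.read_joint_positions(): joint angles.
- arm.read_dq(): joint speeds.
- arm.read_effort(): joint torques, N m.
- arm.read_tool_pos(): TCP position.
- arm.read_eef_rot(): TCP orientation.
- arm.read_ft_force(): force on the tool from outside, world axes, zero at the start.
- arm.read_wrist_torque(): the same for the moment, N m.
- arm.read_opening(): opening from 0.0 (shut) to 1.0 (fully open).
- arm.read_finger_force(): force on a finger pad.
Only numpy, scipy, OpenCV 4.12 (cv2) and the standard library are available. Lean on these libraries where they do the work, as an engineer would, in place of code of your own. Each camera call takes 0.05 s, during which the arm holds its last target. There are 200 camera calls.

TASK

Switch on the cup warmer for the mug, using only closed fingertips: first press the near half of the wide main rocker fully down, then do the same with the narrow rocker directly in front of the plate on which the mug stands, and last press the round start button fully in for a moment and let it come out again. Leave the other narrow rocker alone, press nothing before its turn, and do not lift or shift the mug, the timer or anything else standing there.

Things in the scene. Friction and masses are not known exactly. Their poses are not given: they have to be found in the camera images.
- warmer: Two-place cup warmer fixed on the worktop: white slab 190 (x) x 400 (y) x 36 mm high. Origin at the centre of its underside; x points away from the robot, y to its left. Black controls in a row on the strip at x = -62 mm: wide main rocker at y = +155, left narrow rocker at +75, right narrow rocker at -75, round start button at -155 mm. Behind the narrow rockers are two round plates.
- plate_left (a point): Centre of the top of the left heating plate, a dark disc 96 mm across, 40 mm above the worktop; at x = +38, y = +75 mm on the warmer, 100 mm straight behind the left narrow rocker.
- plate_right (a point): Centre of the top of the right heating plate, the same, at x = +38, y = -75 mm on the warmer, 100 mm straight behind the right narrow rocker.
- main_rocker (a joint): Wide main rocker, 49 (x) x 46 (y) mm. Off: near half (warmer's -x) up, far half down. Pressing the near half tips it 0.34 rad about a level axle along the warmer's y. Friction holds it wherever it is left (about 2 N at the press point, more nearer the axle). Joint in rad: 0 = off (found at 0 to 0.03), 0.34 = fully on, near half down.
- main_rocker_press (a point): Where to press: point on the top face of the raised near half, 18 mm from the axle, moving with the rocker: 50 mm above the worktop when off, 6 mm lower when fully on. On the then sloping face a flat fingertip rests with its inner edge, so it may stop a little higher.
- left_rocker (a joint): Narrow rocker in front of the left plate, 49 (x) x 24 (y) mm. Off: near half (warmer's -x) up, far half down. Pressing the near half tips it 0.34 rad about a level axle along the warmer's y. Friction holds it wherever it is left (about 2 N at the press point, more nearer the axle). Joint in rad: 0 = off (found at 0 to 0.03), 0.34 = fully on, near half down.
- left_rocker_press (a point): Where to press: point on the top face of the raised near half, 18 mm from the axle, moving with the rocker: 50 mm above the worktop when off, 6 mm lower when fully on. On the then sloping face a flat fingertip rests with its inner edge, so it may stop a little higher.
- right_rocker (a joint): Narrow rocker in front of the right plate, 49 (x) x 24 (y) mm. Off: near half (warmer's -x) up, far half down. Pressing the near half tips it 0.34 rad about a level axle along the warmer's y. Friction holds it wherever it is left (about 2 N at the press point, more nearer the axle). Joint in rad: 0 = off (found at 0 to 0.03), 0.34 = fully on, near half down.
- right_rocker_press (a point): Where to press: point on the top face of the raised near half, 18 mm from the axle, moving with the rocker: 50 mm above the worktop when off, 6 mm lower when fully on. On the then sloping face a flat fingertip rests with its inner edge, so it may stop a little higher.
- start_button (a joint): Round start button, 32 mm across, sprung: travel 6 mm straight down, 2 N to start and 5 N at the bottom; it springs back when let go. Joint in m: 0 = out, 0.006 = fully in.
- start_press (a point): Centre of the top of the start button, 47 mm above the worktop when out (11 mm above the strip), 41 mm when fully in.
- mug: White china mug with a leaf pattern, cup 92 mm across, 95 mm high, handle at its own -y, turned away from the controls (127 mm over all). Origin on the level of its underside, 17 mm off the cup's axis toward the handle.
- mug_base (a point): Centre of the underside of the mug's cup; it stands within about 15 mm of the centre of one of the two plates.
- timer: Round kitchen timer, white over grey, 62 mm across, 43 mm high; stands on the other plate, up to 25 mm off its centre. Origin at the centre of its underside.
- spoon: Teaspoon, 130 x 27 x 11 mm, lying on the warmer between the two plates. Origin under its middle.
- salt: White salt mill with a steel head, 52 mm across, 144 mm high, standing on the worktop to the right of the warmer. Origin at the centre of its underside.
- pod_a: Dark coffee pod, 54 mm across, 31 mm high, on the worktop to the right of the warmer. Origin at the centre of its underside.
- pod_b: Brown coffee pod, 54 mm across, 31 mm high, on the worktop to the right of the warmer, nearer the robot. Origin at the centre of its underside.
- canister: White lidded canister, 92 mm across, 125 mm high, on the worktop behind the warmer. Origin at the centre of its underside.
- oil: Dark green oil bottle, 61 mm square, 267 mm high, on the worktop behind the left end of the warmer. Origin at the centre of its underside.

How it is judged:
On the way, in this order (a step that is already met when the one before it is completed fails the run):
1. the wide main rocker is fully on (value of joint main_rocker above 0.27 rad), for 0.1 s.
2. the narrow rocker in front of the mug's plate is fully on (((y of mug_base in the frame of warmer above 0 m and value of joint left_rocker above 0.27 rad) or (y of mug_base in the frame of warmer below 0 m and value of joint right_rocker above 0.27 rad))), for 0.1 s.
3. the start button is pressed fully in (value of joint start_button above 0.0045 m), for 0.05 s.
At the end, for the whole second after the job is handed in: The main rocker and the narrow rocker in front of the mug's plate are on (each at least 0.27 of its 0.34 rad), the other narrow rocker is off (under 0.1 rad), the start button is out again (within 1.5 mm), and the mug stands still and upright on its plate, within 30 mm of its centre (value of joint main_rocker above 0.27 rad and ((y of mug_base in the frame of warmer above 0 m and value of joint left_rocker above 0.27 rad and value of joint right_rocker below 0.1 rad) or (y of mug_base in the frame of warmer below 0 m and value of joint right_rocker above 0.27 rad and value of joint left_rocker below 0.1 rad)) and value of joint start_button below 0.0015 m and (distance between mug_base and plate_left below 0.03 m or distance between mug_base and plate_right below 0.03 m) and angle between mug's own z axis and vertical below 0.1 rad and linear speed of mug below 0.02 m/s); the robot touches nothing.
It fails at once if a narrow rocker is tipped past its middle before the main rocker is on (not (value of joint main_rocker above 0.27 rad) and value of joint any of left_rocker, right_rocker above 0.17 rad).
It fails at once if the start button is pressed more than half in before the main rocker and the mug's rocker are on (value of joint start_button above 0.003 m and (value of joint main_rocker below 0.27 rad or (y of mug_base in the frame of warmer above 0 m and value of joint left_rocker below 0.27 rad) or (y of mug_base in the frame of warmer below 0 m and value of joint right_rocker below 0.27 rad))).
It fails at once if the other narrow rocker is pressed (over 0.12 rad) ((y of mug_base in the frame of warmer above 0 m and value of joint right_rocker above 0.12 rad) or (y of mug_base in the frame of warmer below 0 m and value of joint left_rocker above 0.12 rad)).
It fails at once if the mug or the timer is lifted or shifted by more than 20 mm, or another thing standing there by more than 30 mm (distance of any of mug, timer from where it was at the start of the episode above 0.02 m or distance of any of spoon, salt, pod_a, pod_b, canister, oil from where it was at the start of the episode above 0.03 m).
It also fails if it takes over 37 s, if anything falls off the work surface, if the arm or the gripper's body presses on something with over 40 N, if the wrist force passes 120 N, or if a joint passes its speed limit or range.

## Working session

There is one attempt and no reset: what is moved stays moved. The work goes in short steps, each a Python script; the robot and the scene stay as the last script left them, time stands still between calls to the robot, and variables do not carry over. Pictures are saved under pics/ and viewed, at most 10 in all, crops included, and the job is handed in when it is done.

```bash
mkdir -p pics
python3 - <<'E'
from station import arm, snapshot, camera_info
import cv2
for n in("top","side"):
    cv2.imwrite(f"pics/{n}0.png",snapshot(n)); c=camera_info(n); print(n,c)
print(camera_info("wrist"),arm.read_time(),arm.read_eef_rot())
E
```

```text
top {'fx': 482.57286436294686, 'fy': 482.57286436294686, 'cx': 317.2241707031255, 'cy': 245.07908090523247, 'dist_coeffs': array([-0.13216698,  0.        ,  0.        ,  0.        ,  0.        ]), 'R': array([[ 0.00538035, -0.99984574,  0.01671971],
       [-0.98800128, -0.00789592, -0.15424375],
       [ 0.15435197, -0.01568921, -0.98789135]]), 't': array([-0.16126448,  0.57837331,  0.93024457])}
side {'fx': 563.3646317709685, 'fy': 563.3646317709685, 'cx': 321.0797346480269, 'cy': 243.89351651347394, 'dist_coeffs': array([-0.14215383,  0.        ,  0.        ,  0.        ,  0.        ]), 'R': array([[ 0.12776172, -0.99178861, -0.00568358],
       [-0.84432252, -0.10575493, -0.52529552],
       [ 0.52038104,  0.07191143, -0.85090089]]), 't': array([-0.22848777,  0.49821986,  0.85025583])}
{'fx': 367.4741223070836, 'fy': 367.4741223070836, 'cx': 313.6218247304171, 'cy': 239.4251208332202, 'dist_coeffs': array([-0.01605752,  0.        ,  0.        ,  0.        ,  0.        ]), 'T_tool_cam': array([[-1.07963369e-03, -9.54572515e-01, -2.97976758e-01,
         7.74401552e-02],
       [ 9.99999406e-01, -9.85368645e-04, -4.66570682e-04,
        -1.17314793e-03],
       [ 1.51758594e-04, -2.97977085e-01,  9.54573011e-01,
        -6.98904472e-02],
       [ 0.00000000e+00,  0.00000000e+00,  0.00000000e+00,
         1.00000000e+00]])} 0.1 [ 1.35925710e-01  9.90718344e-01 -1.16090615e-03 -1.32202973e-04]
```

View pics/top0.png

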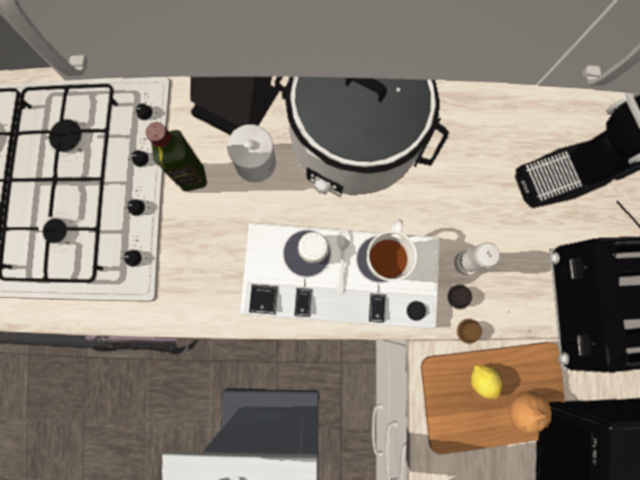

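View pics/side0.png

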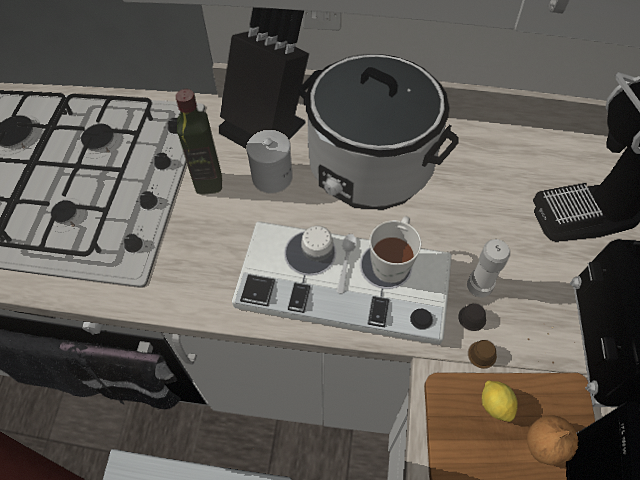

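Top view: main rocker at (263,299), left narrow rocker at (303,301), right narrow rocker at (377,306), button at (416,311). The mug, at (390,258), stands on the right plate and the timer on the left, so the right rocker is the one to press. Next I'll measure the controls in both views.

```bash
cat > h.py <<'E'
import cv2, numpy as np
from station import camera_info
def blobs(img,r,thr=70,amin=100):
    u0,v0,u1,v1=r; g=img[v0:v1,u0:u1].max(2)
    n,l,s,c=cv2.connectedComponentsWithStats((g<thr).astype(np.uint8))
    o=[(c[i]+[u0,v0],s[i]) for i in range(1,n) if s[i][4]>=amin]
    return sorted(o,key=lambda a:a[0][0])
def cast(uv,K,R,t,d,z):
    p=cv2.undistortPoints(np.array([[uv]],float),K,d)[0,0]
    D=R.T@np.array([p[0],p[1],1]); C=-R.T@t
    return C+D*(z-C[2])/D[2]
def Kof(c): return np.array([[c['fx'],0,c['cx']],[0,c['fy'],c['cy']],[0,0,1]])
def fit(P):  # P 4x2 measured control centres, main,left,right,start -> origin, yaw
    M=np.array([[-.062,.155],[-.062,.075],[-.062,-.075],[-.062,-.155]])
    a,b=M-M.mean(0),P-P.mean(0)
    th=np.arctan2((a[:,0]*b[:,1]-a[:,1]*b[:,0]).sum(),(a*b).sum())
    R=np.array([[np.cos(th),-np.sin(th)],[np.sin(th),np.cos(th)]])
    o=P.mean(0)-R@M.mean(0); return o,th,R,(P-o-M@R.T)
E
python3 - <<'E'
from h import *
for n,r in(("top",(235,280,432,326)),("side",(236,268,440,335))):
    c=camera_info(n); img=cv2.imread(f"pics/{n}0.png"); P=[]
    for thr in (70,):
      for uv,s in blobs(img,r,thr):
        X=cast(uv,Kof(c),c['R'],c['t'],c['dist_coeffs'],.045); P.append(X[:2]); print(n,uv,s,X)
    if len(P)==4:
        o,th,R,res=fit(np.array(P)); print(o,th,res*1e3)
E
```

```text
top [262.49122807 298.30604288] [ 15   6  27  25 513] [ 0.47130989 -0.04881705  0.045     ]
top [302.42911877 301.75862069] [ 61   9  14  25 261] [ 0.46510001 -0.12855195  0.045     ]
top [377.49425287 306.96168582] [136  16  14  25 261] [ 0.45540449 -0.27857342  0.045     ]
top [416.07171315 310.35059761] [173  22  18  18 251] [ 0.44863791 -0.35652924  0.045     ]
[ 0.52195321 -0.2075674 ] -0.07182766628040069 [[ 0.07309864 -0.2994704 ]
 [-0.39550481 -0.24064542]
 [ 0.67385428 -0.6488945 ]
 [-0.35144811  1.18901033]]
side [257.16975309 289.25462963] [  4   7  35  31 648] [ 0.46773498 -0.04974395  0.045     ]
side [298.57567568 296.64594595] [ 52  15  22  30 370] [ 0.46236637 -0.12899304  0.045     ]
side [378.49373434 311.11278195] [132  29  21  30 399] [ 0.45133428 -0.27838156  0.045     ]
side [421.14857143 318.53142857] [174  41  23  20 350] [ 0.4458588  -0.35688102  0.045     ]
[ 0.51866474 -0.20793549] -0.071603037546114 [[-0.17762044 -0.84688023]
 [ 0.17712145 -0.30097016]
 [-0.12368448 -0.07384826]
 [ 0.12418348  1.22169866]]
```

```bash
cat >> h.py <<'E'
from scipy.spatial.transform import Rotation as Ro
def quat(th): return (Ro.from_euler('z',th)*Ro.from_euler('y',np.pi)).as_quat()
E
python3 - <<'E'
from h import *
from station import arm,snapshot
import math
th=-.0717; o=np.array([.520,-.2077]); R=np.array([[np.cos(th),-np.sin(th)],[np.sin(th),np.cos(th)]])
arm.move_gripper(0.0)
p=o+R@np.array([-.07,.0])
arm.movep([*p,.33],quat(th)); arm.pause(.2)
print(arm.read_time(),arm.read_opening(),arm.read_ft_force())
P=np.array(arm.read_tool_pos());q=arm.read_eef_rot(); img=snapshot("wrist"); cv2.imwrite("pics/w1.png",img)
np.savez("w1.npz",P=P,q=q); print(P,q)
c=camera_info("wrist"); T=np.eye(4);T[:3,:3]=Ro.from_quat(q).as_matrix();T[:3,3]=P
W=np.linalg.inv(T@c['T_tool_cam'])
for uv,s in blobs(img,(0,0,640,480),70,200): print(uv.round(),s,cast(uv,Kof(c),W[:3,:3],W[:3,3],c['dist_coeffs'],.045).round(4))
E
```

```text
4.125 0.0018860620964933606 [-0.10972903 -1.15861962  0.17435186]
[ 0.45041998 -0.20233616  0.32994418] [ 3.54121212e-02  9.99372794e-01  1.71984013e-05 -2.68252916e-05]
[ 87. 240.] [  60  217   55   46 1934] [ 0.4674 -0.436   0.045 ]
[160. 214.] [ 141  194   40   40 1243] [ 0.4459 -0.3555  0.045 ]
[239. 214.] [ 222  186   35   56 1477] [ 0.4517 -0.2778  0.045 ]
[329. 420.] [    0   287   640   193 66395] [ 0.7113 -0.2041  0.045 ]
[365.  19.] [ 311    0  124   56 3641] [ 0.2893 -0.148   0.045 ]
[388. 213.] [ 371  185   35   56 1545] [ 0.4616 -0.1304  0.045 ]
[467. 214.] [ 437  186   61   55 2576] [ 0.468 -0.052  0.045]
[507.  99.] [490  89  38  22 345] [ 0.3627 -0.0211  0.045 ]
[589.  94.] [ 529   82  111   25 1788] [0.363  0.0542 0.045 ]
```

View pics/w1.png

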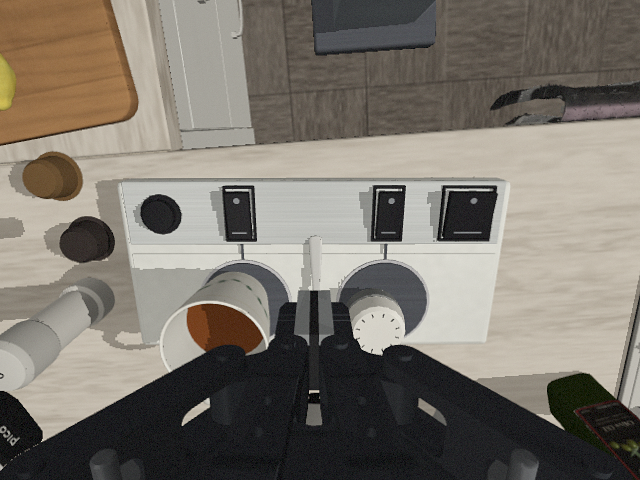

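Wrist view (image y flipped): button at (160,214), right rocker at (239,214), left rocker at (388,213), main rocker at (467,214). The mug is behind the right rocker, and the positions agree within about 3 mm. Pressing the main rocker.

```bash
cat >> h.py <<'E'
from station import arm,snapshot
TH=-.0717; O=np.array([.519,-.2075])
def press(x,y,z0,zmin,fmax):
    c,s=np.cos(TH),np.sin(TH); p=O+np.array([[c,-s],[s,c]])@[x,y]
    arm.movep([*p,.073+.10],quat(TH)); arm.line_to([*p,.073+z0],.15); arm.pause(.1)
    b=arm.read_ft_force()[2]; z=z0; log=[]
    while z>zmin:
        z-=.001; arm.line_to([*p,.073+z],.03); f=arm.read_ft_force()[2]-b
        log.append((round(1e3*(arm.read_tool_pos()[2]-.073),1),round(f,1)))
        if abs(f)>fmax: break
    arm.pause(.2); print(log, 'end',arm.read_ft_force()[2]-b, arm.read_tool_pos()[2]-.073)
    arm.line_to([*p,.073+.10],.15); print('t',arm.read_time())
E
python3 - <<'E'
from h import *
press(-.083,.155,.055,.042,18)
c=camera_info("wrist"); img=snapshot("wrist"); cv2.imwrite("pics/w2.png",img)
E
```

```text
[(np.float64(54.5), np.float64(0.6)), (np.float64(53.0), np.float64(0.7)), (np.float64(51.9), np.float64(-0.1)), (np.float64(50.9), np.float64(0.7)), (np.float64(50.0), np.float64(0.5)), (np.float64(48.9), np.float64(1.4)), (np.float64(47.9), np.float64(0.5)), (np.float64(46.9), np.float64(0.8)), (np.float64(46.0), np.float64(1.1)), (np.float64(45.0), np.float64(1.0)), (np.float64(44.0), np.float64(1.4)), (np.float64(43.6), np.float64(9.0)), (np.float64(43.3), np.float64(17.2))] end 17.27179795139812 0.04334980492104833
t 9.5917
```

View pics/w2.png

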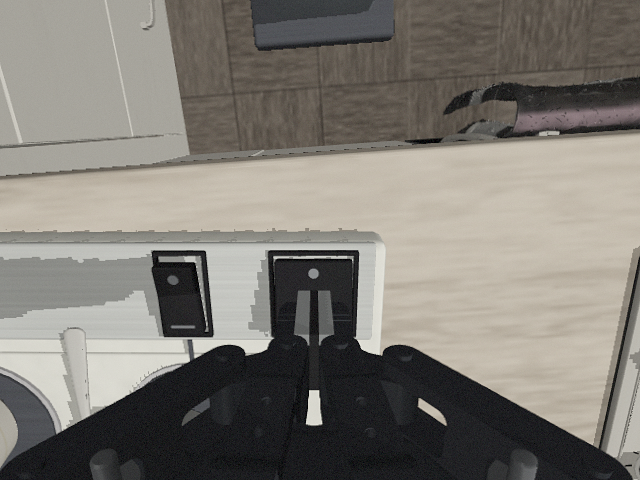

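The main rocker at (314,300) now lies with its near edge down inside its frame, while the left one at (175,290) still stands up. It hit a hard stop at 43.5 mm. Next come the right rocker and then the button.

Run:
```python
from h import *
press(-.083,-.075,.055,.042,18)
cv2.imwrite("pics/w3.png",snapshot("wrist"))
```

```text
[(np.float64(54.5), np.float64(-0.3)), (np.float64(53.0), np.float64(0.2)), (np.float64(51.9), np.float64(-1.1)), (np.float64(50.9), np.float64(-0.5)), (np.float64(50.0), np.float64(-0.4)), (np.float64(49.0), np.float64(0.2)), (np.float64(47.9), np.float64(0.1)), (np.float64(46.9), np.float64(-0.1)), (np.float64(45.9), np.float64(0.0)), (np.float64(44.9), np.float64(0.5)), (np.float64(43.9), np.float64(-0.0)), (np.float64(43.6), np.float64(7.5)), (np.float64(43.3), np.float64(13.0))] end 12.45034527021116 0.04336617195480952
t 15.0917
```

View pics/w3.png

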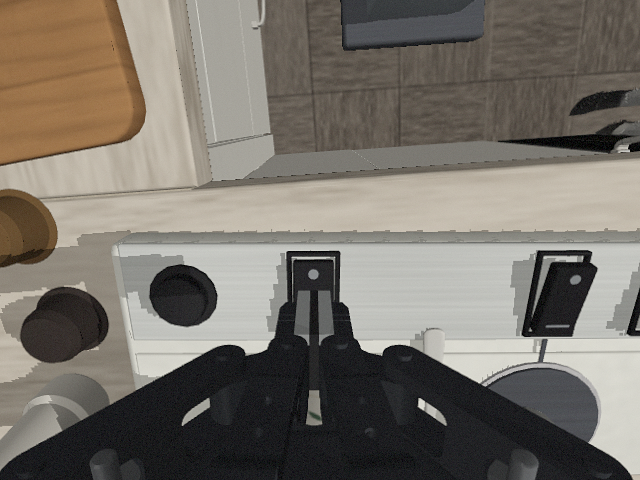

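The right rocker at (314,280) is down and the left one at (560,297) is untouched. Pressing the start button, which is at (183,295).

Run:
```python
from h import *
press(-.062,-.155,.052,.039,16)
arm.line_to([*arm.read_tool_pos()[:2],.25],.15); arm.pause(.3)
cv2.imwrite("pics/w4.png",snapshot("wrist"))
```

```text
[(np.float64(51.6), np.float64(-0.6)), (np.float64(50.0), np.float64(-1.7)), (np.float64(48.9), np.float64(-2.2)), (np.float64(47.9), np.float64(-1.6)), (np.float64(46.9), np.float64(-1.2)), (np.float64(46.2), np.float64(0.7)), (np.float64(45.1), np.float64(1.1)), (np.float64(44.1), np.float64(2.0)), (np.float64(43.0), np.float64(2.5)), (np.float64(42.0), np.float64(3.8)), (np.float64(41.0), np.float64(3.2)), (np.float64(40.7), np.float64(7.8)), (np.float64(40.6), np.float64(13.2))] end 12.964986140111543 0.040620629575119985
t 20.1417
```

View pics/w4.png

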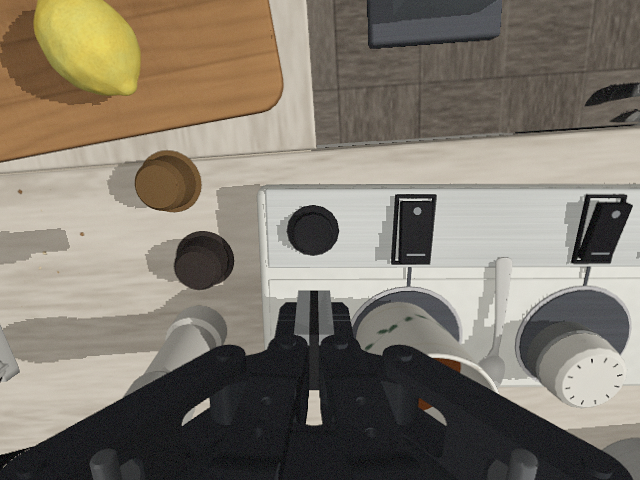

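The button at (313,230) is out again after reaching its stop at 40.6 mm. The right rocker at (414,230) is on, the left one at (602,230) is off, and the mug and timer haven't moved. Handing in.

```bash
python3 -c "
from station import ticket; print(ticket.finish_job())"
```

```text
the job is handed in; nothing more can be done
None
```

I pressed the main rocker, then the right rocker in front of the mug, then the start button, each down to its stop. The last picture shows the button out again, the left rocker still off and the mug in place; the job is handed in, with no verdict returned.

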